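# Hook the coffee crate out of the deep shelf and bring the canister to the tray

### The arm

A 6-joint arm with a two-finger parallel gripper is mounted at the origin on the work surface. World frame = base frame: x ahead of the robot, y to its left, z up, the work surface at z = 0. Lengths are in mm, angles in rad, forces in N, time in s.
With the tool pointing down it reaches from about 275 to 875 mm from the base axis. Payload 12.5 kg.
Tool frame: the origin (TCP) lies where the fingers leave the gripper's body, on its centre line; the fingertips stand 73 mm ahead of it and the grasp point (between the pads) lies 54 mm ahead of it; z points along the fingers, x is the direction in which the jaws open and shut, and the axes are right-handed (so a half turn about z gives the same grasp; the last joint's range is limited). The gripper opens to 85 mm and grips with 20 to 120 N. Pads are 22 mm wide; open, the fingers measure 114 mm over their backs; the gripper's body (76 mm by 85 mm) begins 54 mm behind the grasp point. The pads swing forward as they close: fully open they stand 13 mm farther back than shut.
Start: joints at [-1.419, 0.351, 1.652, -0, 1.139, -0.085], TCP at [129.047, -534.632, 303.89] pointing down, gripper open.
Joint ranges: [-2.75, 2.75], [-0.79, 2.1], [0.01, 2.65], [-1.57, 4.71], [0.07, 3.14], [-2.87, 2.87]. Speed limits (rad/s): [2.22, 2.22, 2.79, 3.14, 3.14, 3.14].

### API

Orientations are given as a rotation vector (axis times angle).
In Python, from plant import manip, imaging gives the robot as it stands.
- The arm moves only by the shell command python3 -m jog 'ROWS' [FORCE]. ROWS is JSON, a list of rows, each a list of 7 numbers: the turn, a rotation vector about the tool's x, y, z in rad, then the shift along the tool's x, y, z in mm, then the finger opening in mm, from 0 to 85.4. In form: [[rx, ry, rz, x, y, z, fingers], ...]. A call has 1 to 5 rows; each row is the pose to reach, as a shift and turn from the pose measured when the call began, along the tool's axes at that moment; what a row does not reach only later rows make up. A row lasts 1/8 s, in which the tool goes at most 62.5 mm and 10.7 degrees, less where a joint would pass 70% of its speed; a pose out of reach is approached as far as the arm can. A call with a gripper value outside its range is refused whole. The fingers move at their own pace and stop on an object; FORCE is the grip in N (left out, the last holds). Time passes only in rows, so rows that repeat a pose let the fingers close. It gives the time, the measured TCP pose, the force and the opening at its end, in the units of the state.
- manip.get_state(): the state, without advancing time (a new reading comes with each control period).
- imaging.camera(name): name is "scene" or "top" or "wrist"; returns a dict with "pixels" (480x640x3 uint8, red, green, blue), "fx", "fy", "cx", "cy" (pixels), "extrinsics" (4x4, takes a point from camera to world coordinates). Camera axes: x right, y down, z forward; pixel columns grow to the right and rows downward; lengths in mm; the calibration is good to about 2 mm. A picture is of the moment at which its call begins. There is no depth.
- manip.finish_job(): hands the job in, once; it reports no verdict.
Trained networks look in the newest picture that a camera, given by its name, has taken for a name from the list of things; names that differ only in an ending like _2 or _b are one class to them, and where a whole thing is asked for, a point or a joint stands for the part that bears it (a point fixed in the world has none). Each returns a list of dicts, best first, with "conf" (0 to 1); they miss things now and then, are a little off and sometimes report something else, mostly with a low value. They report only what shows in the picture. A call takes as long as a camera call.
- imaging.search_frame(camera, label): "at" ([row, column] in pixels, amid what is visible of it).
- imaging.pinpoint(camera, label): "at" ([row, column] in pixels: a listed point, or the origin of a listed thing).
The state is a dict: "time": time; "joint_positions": joint angles; "joint_vel": joint speeds; "effort": joint torques, N m; "tool_pos": TCP position; "eef_rot": TCP orientation; "force": force on the tool from outside, world axes, zero at the start; "moment": the same for the moment, N m; "gripper_width": opening from 0.0 (shut) to 1.0 (fully open).
Only numpy, scipy, OpenCV 4.12 (cv2) and the standard library are available. Lean on these libraries where they do the work, as an engineer would, in place of code of your own. Each camera call takes 0.05 s, during which the arm holds its last target. There are 200 camera calls.

### The job

One of the two crates pushed deep into the glass-topped shelf holds the coffee canister: take the pull hook from its wooden rest, hook it over that crate's front lip and drag the crate forward until all of it is out of the shelf, then lay the hook back in its rest the way it was. After that lift the canister out and set it down gently, upright, on the serving tray. Move the crate with the hook alone (keep the hand and arm off both crates), do not tip the canister over or drop it, and leave the tea crate and the crockery around where they are.

Things in the scene. Friction and masses are not known exactly. Their poses are not given: they have to be found in the camera images.
- shelf: Sizes in mm. Fixed shelf: glass top 240 deep x 300 wide x 8, underside 150 up, thin corner posts, wooden back, no floor (crates slide on the counter). Origin on the counter under its centre; own +x points into the shelf; front edge at x = -120, back at +112. Two bays centred on y = -72 and +72, 135 wide between 30 high rails. Two saucers are fixed on the glass at its rear corners.
- crate: Crate with the canister: loose open plywood box 150 (own x) x 120 x 55 high, walls and floor 6, about 0.35 kg. Origin under its centre, +x into the shelf, front wall x -75 to -69. Starts in either bay, front 20 to 60 behind the shelf's front edge, a little askew. Out when its front is 150 before that edge (the counter there is free). About 40 is free between front wall and canister.
- crate_lip (a point): Middle of the top edge of that crate's front wall, on the wall's inner face, 55 above the counter.
- tea_crate: The like crate in the other bay, same size and origin, with three upright tea packets fixed in it, up to 91 above the counter. To be left alone.
- canister: Coffee canister: loose upright cylinder 55 in diameter, 106 high, white ceramic with a fixed wooden lid of the same diameter (the top 22), about 0.3 kg, standing on the crate's 6 thick floor, so its top 57 stands above the crate's walls. Origin at the centre of its underside, z up.
- hook: Pull hook, 0.2 kg, level in its rest, blade hanging down. Origin at the middle of the handle, on its axis; +x along the tool to the blade, z up. Handle: dark wooden bar 120 long (x -60 to 60), 18 wide, 22 high; then a steel rod 8 in diameter on the same axis; at its end a flat steel blade 4 thick (x 168 to 172), 36 wide, from 4 above to 40 below the axis.
- rest: Fixed wooden rest of the hook: base 120 x 60 x 12, two saddles 12 thick at own x -45 and +45, slots open upwards, 30 wide, slot floor 64 and cheek tops 88 above the counter. Origin under the base's centre, +x the way the hook points. The hook lies with its origin 75 above this origin, axes alike; its handle is free between the saddles.
- tray: Fixed wooden serving tray 130 (own x) x 220 (own y), floor 8 above the counter, rim 6 wide and 16 above the counter. Origin under its centre. The mug stands near the end at own y = -60; the rest of it is free, for instance around own y = +45.
- mug: Brown mug, 72 in diameter, 85 high, standing on the tray. Origin under its centre.
- tumbler: Clear tumbler, 54 in diameter, 100 high. Origin under its centre.
- bowl: White bowl, 100 in diameter, 50 high. Origin under its centre.
- shaker: Steel shaker, 40 in diameter, 85 high. Origin under its centre.
- espresso_cup: Small white cup with a handle, 60 in diameter, 55 high. Origin under its centre.

How it is judged (in metres and radians):
On the way, in this order (a step that is already met when the one before it is completed fails the run):
1. the pull hook is held and lifted out of its rest (z of hook in the frame of rest above 0.11 m and contact force between the fingers and hook above 1 N), for 0.1 s.
2. the crate with the canister is dragged out: its lip at least 130 mm in front of the shelf's front edge, standing level (x of crate_lip in the frame of shelf below -0.25 m and angle between crate's own z axis and vertical below 0.08 rad and height (world z) of crate below 0.006 m), for 0.2 s.
3. the hook lies in its rest again, released (x of hook in the frame of rest between -0.02 and 0.02 m and y of hook in the frame of rest between -0.012 and 0.012 m and z of hook in the frame of rest between 0.068 and 0.082 m and angle between the x axis of hook and the x axis of rest, either way round below 0.15 rad and angle between hook's own z axis and vertical below 0.3 rad and contact force between the fingers and hook below 0.1 N), for 0.3 s.
4. the canister is lifted clear of the crate (height (world z) of canister above 0.06 m and contact force between the fingers and canister above 1 N), for 0.1 s.
At the end, for the whole second after the job is handed in: Canister upright (0.08 rad), at rest on the tray floor inside the rim, released; hook in both saddles of its rest (20 mm along, 12 across, 7 in height, 0.15 rad, blade down); its crate level, lip 130 mm or more in front of the shelf edge; tea crate within 30 mm of its start (all of step 2 and all of step 3 and x of canister in the frame of tray between -0.055 and 0.055 m and y of canister in the frame of tray between -0.1 and 0.1 m and z of canister in the frame of tray between 0.004 and 0.014 m and angle between canister's own z axis and vertical below 0.08 rad and linear speed of each of canister, crate below 0.02 m/s and contact force between the fingers and canister below 0.1 N and distance of tea_crate from where it was at the start of the episode below 0.03 m); the robot touches nothing.
It fails at once if the hand or arm touches a crate (over 1.5 N) (contact force between any of the fingers, the arm and crate above 1.5 N or contact force between any of the fingers, the arm and tea_crate above 1.5 N).
It fails at once if the canister is tipped over (more than 0.6 rad) (angle between canister's own z axis and vertical above 0.6 rad).
It fails at once if the canister is dropped or thrown: faster than 0.6 m/s while not held (contact force between the fingers and canister below 0.1 N and linear speed of canister above 0.6 m/s).
It fails at once if the tea crate is shifted more than 30 mm (distance of tea_crate from where it was at the start of the episode above 0.03 m).
It fails at once if a piece of crockery is shifted more than 40 mm (distance of any of mug, tumbler, bowl, shaker, espresso_cup from where it was at the start of the episode above 0.04 m).
It also fails if it takes over 72 s, if anything falls off the work surface, if the arm or the gripper's body presses on something with over 40 N, if the wrist force passes 120 N, or if a joint passes its speed limit or range.

## Working session

There is one attempt and no reset: what is moved stays moved. The work goes in short steps, Python scripts to look and compute and a shell command to move; the robot and the scene stay as the last step left them, time stands still between calls to the robot, and variables do not carry over. Pictures are saved under pics/ and viewed, about 8 in all and at most 12, crops included, and the job is handed in when it is done.

```bash
ls; mkdir -p pics; python3 - <<'E'
from plant import manip, imaging
import cv2, numpy as np
s=manip.get_state(); print({k:np.round(v,3).tolist() for k,v in s.items()})
ims=[]
for c in ["scene","top"]:
    d=imaging.camera(c); cv2.imwrite(f"pics/{c}0.png",d["pixels"][:,:,::-1]); ims.append(d)
    print(c,d["fx"],d["cx"],d["cy"],np.round(d["extrinsics"],3).tolist())
    for l in ["shelf","crate","crate_lip","tea_crate","canister","hook","rest","tray","mug","tumbler","bowl","shaker","espresso_cup"]:
        f=lambda r:[(np.round(x["at"],1).tolist(),round(x["conf"],2)) for x in r[:2]]
        print(l,"S",f(imaging.search_frame(c,l)) if l!="crate_lip" else "","P",f(imaging.pinpoint(c,l)))
print(manip.get_state()["time"])
E
```

```text
pics
{'time': 0.0, 'joint_positions': [-1.419, 0.351, 1.652, -0.0, 1.139, -0.085], 'joint_vel': [-0.001, -0.0, -0.002, 0.001, -0.001, -0.001], 'effort': [-0.001, -50.611, -29.141, -0.0, 0.005, -0.0], 'tool_pos': [129.017, -534.396, 303.329], 'eef_rot': [-2.468, 1.943, 0.001], 'force': [-0.679, 0.564, -0.778], 'moment': [0.01, -0.014, -0.01], 'gripper_width': 0.999}
scene 551.4200962305297 331.1307215508819 238.14933525021965 [[0.837, 0.517, -0.178, 846.172], [0.547, -0.795, 0.264, -315.261], [-0.005, -0.318, -0.948, 1331.179], [0.0, 0.0, 0.0, 1.0]]
shelf S [([118.0, 359.9], 0.72)] P []
crate S [([155.8, 318.5], 0.74), ([292.9, 206.3], 0.71)] P [([392.1, 292.4], 0.46)]
crate_lip S  P [([145.6, 317.1], 0.65)]
tea_crate S [([180.7, 366.2], 0.95)] P []
canister S [] P []
hook S [([358.2, 242.1], 0.81)] P [([364.4, 234.7], 0.87)]
rest S [([371.6, 242.4], 0.7)] P [([367.3, 239.2], 0.59)]
tray S [([244.4, 407.7], 0.71), ([292.5, 205.3], 0.6)] P [([299.3, 197.6], 0.85)]
mug S [([313.5, 179.2], 0.69), ([291.1, 386.7], 0.44)] P [([317.1, 184.7], 0.66)]
tumbler S [([350.8, 324.0], 0.76), ([180.
[... 475 characters left out ...]

crate S [([261.2, 490.0], 0.24)] P []
crate_lip S  P []
tea_crate S [] P []
canister S [] P []
hook S [([250.3, 488.9], 0.68), ([174.1, 270.7], 0.4)] P [([250.8, 503.0], 0.9)]
rest S [([262.8, 492.5], 0.79)] P [([260.1, 489.7], 0.74), ([196.1, 479.1], 0.59)]
tray S [([348.0, 444.7], 0.84), ([174.5, 268.3], 0.15)] P [([343.4, 454.9], 0.72)]
mug S [([343.8, 493.0], 0.65)] P [([343.6, 486.0], 0.96)]
tumbler S [([182.1, 423.5], 0.96), ([346.1, 442.0], 0.75)] P [([188.9, 419.5], 0.57)]
bowl S [([168.6, 334.6], 0.64)] P [([176.0, 332.2], 0.7), ([345.0, 483.0], 0.33)]
shaker S [([191.1, 484.8], 0.82)] P [([198.5, 476.3], 0.66)]
espresso_cup S [([171.5, 268.8], 0.81)] P [([177.5, 269.2], 0.74)]
2.6
```

View pics/scene0.png

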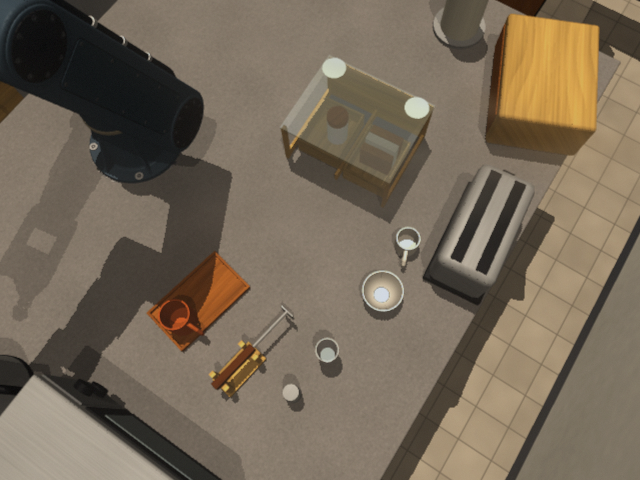

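View pics/top0.png

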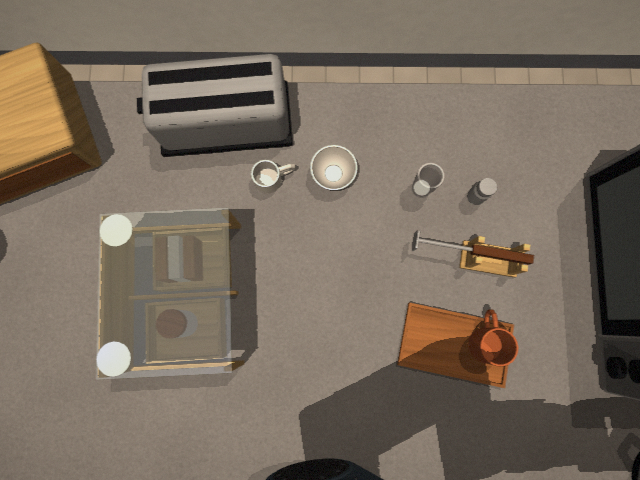

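```bash
cat > h.py <<'E'
import numpy as np, cv2
from plant import manip, imaging
from scipy.spatial.transform import Rotation as R
def crop(img,x0,y0,x1,y1,s,step=10):
    c=cv2.resize(img[y0:y1,x0:x1],None,fx=s,fy=s,interpolation=cv2.INTER_CUBIC)
    for x in range((x0//step+1)*step,x1,step):
        cv2.line(c,((x-x0)*s,0),((x-x0)*s,6),(0,0,255),1)
        if x%(2*step)==0: cv2.putText(c,str(x),((x-x0)*s-8,16),0,.33,(0,0,255),1)
    for y in range((y0//step+1)*step,y1,step):
        cv2.line(c,(0,(y-y0)*s),(6,(y-y0)*s),(0,0,255),1)
        if y%(2*step)==0: cv2.putText(c,str(y),(8,(y-y0)*s+4),0,.33,(0,0,255),1)
    return c
# static calibrations
T={"top":(502.1346,318.1828,237.4439),"scene":(551.4201,331.1307,238.1493)}
def px2w(d,uv,z):
    "pixels (col,row) -> world xy at height z; d = camera dict"
    E=np.array(d["extrinsics"]); uv=np.atleast_2d(uv).astype(float)
    r=np.c_[(uv[:,0]-d["cx"])/d["fx"],(uv[:,1]-d["cy"])/d["fy"],np.ones(len(uv))]@E[:3,:3].T
    z=np.broadcast_to(z,len(uv)); t=(z-E[2,3])/r[:,2]
    return E[:3,3]+r*t[:,None]
def w2px(d,P):
    E=np.array(d["extrinsics"]); p=(np.atleast_2d(P)-E[:3,3])@E[:3,:3]
    return np.c_[d["fx"]*p[:,0]/p[:,2]+d["cx"],d["fy"]*p[:,1]/p[:,2]+d["cy"]]
E
python3 - <<'E'
from h import *
import pickle
t=imaging.camera("top"); s=imaging.camera("scene"); pickle.dump({"top":t,"scene":s},open("cams.pkl","wb"))
a=t["pixels"][:,:,::-1].copy(); b=s["pixels"][:,:,::-1].copy()
cv2.imwrite("pics/shelf.png",crop(a,90,200,250,390,3))
p=crop(a,400,215,545,290,4); q=crop(b,205,295,300,395,3); z=np.zeros((600,580,3),np.uint8); z[:300]=p; z[300:,:285]=q
cv2.imwrite("pics/hook.png",z)
for n,d in (("top",t),("scene",s)): print(n,np.round(w2px(d,[[400,0,0]]),1))
E
```

```text
top [[331.7 348.8]]
scene [[256.1 215.9]]
```

View pics/shelf.png

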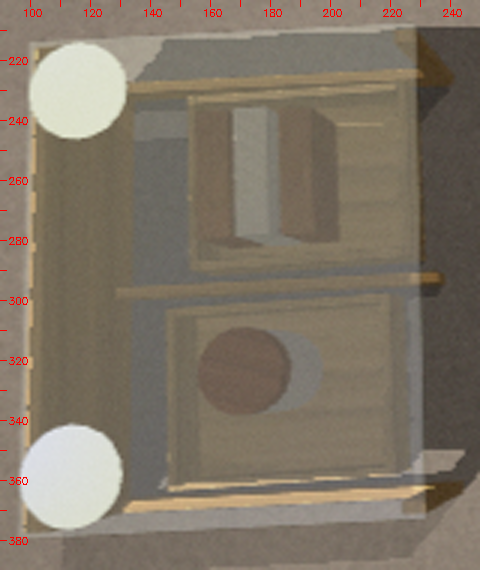

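View pics/hook.png

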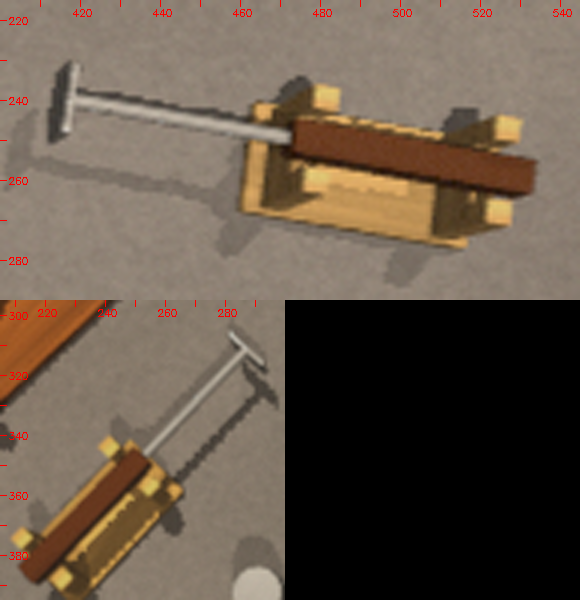

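```bash
cat >> h.py <<'E'
from scipy.optimize import least_squares
def fit(obs,model,x0):
    "obs list of (cam dict, uv); model Nx3 own frame (z world); -> x,y,yaw"
    m=np.array(model,float)
    def f(p):
        c,s=np.cos(p[2]),np.sin(p[2]); W=np.c_[p[0]+c*m[:,0]-s*m[:,1],p[1]+s*m[:,0]+c*m[:,1],m[:,2]]
        return np.concatenate([w2px(o[0],w)[0]-o[1] for o,w in zip(obs,W)])
    r=least_squares(f,x0,x_scale=[100,100,.5]); return r.x,np.abs(r.fun).round(1)
E
python3 - <<'E'
from h import *
import pickle
C=pickle.load(open("cams.pkl","rb")); t,s=C["top"],C["scene"]
pp=np.pi/2
print("shelf",fit([(t,u) for u in [(100,214),(228,208.5),(231.5,371.5),(98,378.5)]],[[120,-150,158],[-120,-150,158],[-120,150,158],[120,150,158]],[500,300,pp]))
print("crate",fit([(t,u) for u in [(145,302.5),(147,363),(219.5,298)]],[[75,-60,55],[75,60,55],[-69,-60,55]],[450,250,pp]))
print("tea",fit([(t,u) for u in [(153,231.5),(153.5,290),(229,287)]],[[75,-60,55],[75,60,55],[-75,60,55]],[450,250,pp]))
print("hook T",fit([(t,u) for u in [(473,245.5),(472,253.5),(534,255),(531.5,263),(418.5,230.5),(415.5,248.5)]],[[60,-9,86],[60,9,86],[-60,-9,86],[-60,9,86],[170,-18,79],[170,18,79]],[450,-350,pp]))
print("hook S",fit([(s,u) for u in [(248,345),(254.5,351.5),(211,381),(217.5,388.5),(281.5,306),(292.5,316.5)]],[[60,9,86],[60,-9,86],[-60,9,86],[-60,-9,86],[170,18,79],[170,-18,79]],[450,-350,pp]))
print("rest T",fit([(t,u) for u in [(460,267.5),(516.5,277),(480.5,240),(527,247.5),(525,268.5)]],[[60,30,12],[-60,30,12],[45,-20,88],[-45,-20,88],[-45,20,88]],[450,-350,pp]))
print("can",px2w(t,(171.5,323.5),112), px2w(s,(338,116),112))
print("tray T",fit([(t,u) for u in [(408,303),(399,366),(503,386),(515,322)]],[[65,110,16],[-65,110,16],[-65,-110,16],[65,-110,16]],[400,-150,0]))
for n,tp,sp,h in [("mug",(343.6,486),(317.1,184.7),0),("tumbler",(188.9,419.5),(354.6,324.5),0),("bowl",(176,332.2),(296.2,381.1),0),("shaker",(198.5,476.3),(393.8,293.8),0),("cup",(177.5,269.2),(244.5,404),0)]:
    print(n,px2w(t,tp[::-1],h).round()[0,:2],px2w(s,sp[::-1],h).round()[0,:2])
E
```

```text
shelf (array([507.4654563 , 307.87449824,   1.6345821 ]), array([0. , 0.4, 0.5, 1.7, 0.9, 0.7, 1.4, 1. ]))
crate (array([435.6420615 , 295.28949874,   1.64257015]), array([1.6, 0.2, 0.2, 0.4, 1.4, 0.1]))
tea (array([578.94539049, 290.55222732,   1.63421811]), array([0.9, 0.4, 0.2, 0.3, 1.1, 0.7]))
hook T (array([ 591.1495398 , -334.92225301,    1.40450775]), array([0.1, 1.1, 0.1, 0.3, 0.5, 0.1, 1. , 0.9, 0.4, 0.5, 0. , 0. ]))
hook S (array([ 592.85940905, -337.41271655,    1.39122925]), array([1.6, 1.6, 0.7, 2.5, 0.9, 2.6, 1.9, 0.9, 0.3, 0.1, 0.4, 0.3]))
rest T (array([ 591.44984489, -334.37799076,    1.40941795]), array([0.1, 0.2, 0.2, 0.4, 0.7, 0.1, 0.4, 0.3, 0.5, 0.9]))
can [[448.82035174 304.96103767 112.        ]] [[453.75264333 305.21697362 112.        ]]
tray T (array([ 4.13559640e+02, -2.55398295e+02, -1.77200218e-01]), array([0.2, 0.5, 0.9, 0.5, 2.4, 0.4, 1.7, 0.5]))
mug [ 414. -322.] [ 408. -309.]
tumbler [ 746. -191.] [ 742. -198.]
bowl [773.   1.] [781.  -4.]
shaker [ 725. -315.] [ 732. -312.]
cup [769. 141.] [760. 142.]
```

```bash
cat >> h.py <<'E'
def rel(P,ang):
    "jog delta to TCP at P, tool down, jaw axis (tool x) at ang in world"
    s=manip.get_state(); R0=R.from_rotvec(s["eef_rot"]); c,n=np.cos(ang),np.sin(ang)
    R1=R.from_matrix(np.array([[c,n,0],[n,-c,0],[0,0,-1]]))
    d=R0.inv().apply(np.array(P)-s["tool_pos"]); r=(R0.inv()*R1).as_rotvec()
    print("t",round(s["time"],2),"tcp",np.round(s["tool_pos"],1),"x-ang",round(np.arctan2(*R0.as_matrix()[[1,0],0]),4),"w",round(s["gripper_width"],3),"F",np.round(s["force"],1)," REL",r.round(4),d.round(1))
E
python3 -c "
from h import *
rel([591,-335,210],1.407-np.pi/2)"
```

```text
t 2.7 tcp [ 129.  -534.6  303.9] x-ang -1.334 w 0.999 F [-0.  -0.5  0.3]  REL [ 0.      0.     -1.1702] [ -85.7 -495.9   93.9]
```

```bash
python3 -m jog '[[0,0,-0.17,-11,-61,0,85],[0,0,-0.34,-22,-120,10,85],[0,0,-0.51,-33,-180,20,85],[0,0,-0.68,-44,-240,40,85],[0,0,-0.85,-55,-300,50,85]]'; python3 -c "
from h import *
rel([591,-335,210],1.407-np.pi/2)"
```

```text
time: 3.32
tool_pos: [408.4, -410.1, 253.3]
eef_rot: [-3.052, 0.745, 0.001]
force: [0.9, -1.2, 0.2]
gripper_width: 0.993
t 3.33 tcp [ 408.4 -410.1  253.3] x-ang -0.4786 w 0.993 F [ 0.9 -1.2  0.2]  REL [-2.000e-04  5.000e-04 -3.148e-01] [ 127.5 -150.7   43.3]
```

```bash
python3 -m jog '[[0,0,-0.16,40,-45,14,85],[0,0,-0.3148,80,-95,28,85],[0,0,-0.3148,127.5,-150.7,43.3,85],[0,0,-0.3148,127.5,-150.7,43.3,85]]'; python3 - <<'E'
from h import *
rel([591,-335,210],1.407-np.pi/2)
d=imaging.camera("wrist"); 
cv2.imwrite("pics/w1.png",d["pixels"][:,:,::-1])
import pickle; pickle.dump(d,open("w1.pkl","wb"))
y=1.405;o=np.array([591.3,-335,0])
P=lambda x,yy,z:o+[np.cos(y)*x-np.sin(y)*yy,np.sin(y)*x+np.cos(y)*yy,z]
print(np.round(w2px(d,[P(60,9,86),P(60,-9,86),P(-60,9,86),P(-60,-9,86),P(170,18,79),P(170,-18,79)]),0))
E
```

```text
time: 3.82
tool_pos: [593.3, -332.9, 208.6]
eef_rot: [-3.13, 0.252, 0.002]
force: [-0.3, -0.9, 0.1]
gripper_width: 0.997
t 3.83 tcp [ 593.3 -332.9  208.6] x-ang -0.1608 w 0.997 F [-0.3 -0.9  0.1]  REL [-0.001   0.0014  0.003 ] [-1.9  2.5 -1.4]
[[298. 169.]
 [329. 169.]
 [299. 351.]
 [326. 351.]
 [277. -64.]
 [352. -63.]]
```

View pics/w1.png

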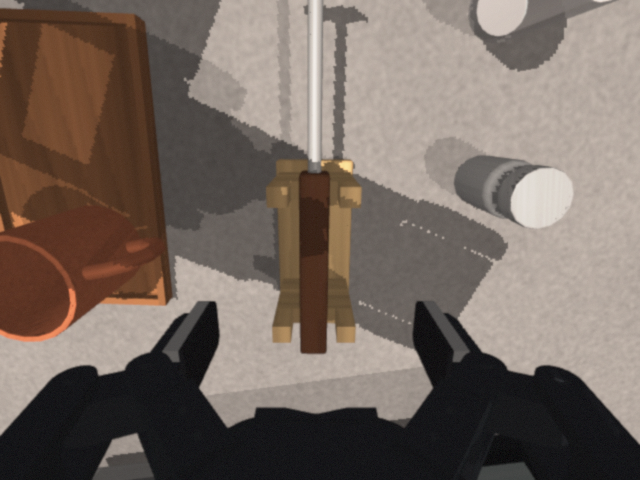

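```bash
python3 -m jog '[[0,0,0.003,-1.5,2.5,25,85],[0,0,0.003,-1.5,2.5,55,85],[0,0,0.003,-1.5,2.5,79,85],[0,0,0.003,-1.5,2.5,79,20],[0,0,0.003,-1.5,2.5,79,5]]' 90;  python3 -m jog '[[0,0,0,0,0,0,5],[0,0,0,0,0,0,5],[0,0,0,0,0,0,5],[0,0,0,0,0,0,5]]' 90; python3 -c "
from h import *
rel([591,-335,129],1.407-np.pi/2)"
```

```text
time: 4.5
tool_pos: [591.3, -336.0, 131.0]
eef_rot: [-3.131, 0.259, -0.0]
force: [-0.7, -0.7, 0.4]
gripper_width: 0.6
time: 5.0
tool_pos: [591.7, -336.4, 132.6]
eef_rot: [3.13, -0.259, 0.003]
force: [-1.6, -0.2, 6.8]
gripper_width: 0.192
t 5.0 tcp [ 591.7 -336.4  132.6] x-ang -0.1649 w 0.192 F [-1.6 -0.2  6.8]  REL [ 0.0008 -0.0021 -0.0011] [-0.9 -1.3  3.6]
```

```bash
python3 -m jog '[[0,0,0,0,0,0,5],[0,0,0,0,0,-15,5],[0,0,0,0,0,-35,5],[0,0,0,0,0,-55,5],[0,0,0,0,0,-70,5]]' 90;  python3 -m jog '[[0,0,0,0,0,0,5],[0,0,0,0,0,0,5]]' 90; python3 - <<'E'
from h import *
yaw=1.635
rel([441.5,20,175],yaw-np.pi/2)
d=imaging.camera("wrist"); s=imaging.camera("scene")
cv2.imwrite("pics/w2.png",np.vstack([d["pixels"][:300,150:490,::-1],s["pixels"][260:400,100:440,::-1]]))
E
```

```text
time: 5.62
tool_pos: [591.8, -336.4, 204.8]
eef_rot: [3.129, -0.258, 0.006]
force: [-0.7, -0.8, -2.0]
gripper_width: 0.192
time: 5.88
tool_pos: [591.6, -336.4, 204.5]
eef_rot: [3.129, -0.259, 0.005]
force: [0.9, 0.1, -1.7]
gripper_width: 0.195
t 5.88 tcp [ 591.6 -336.4  204.5] x-ang -0.1648 w 0.195 F [ 0.9  0.1 -1.7]  REL [ 0.0017 -0.0031 -0.2291] [-206.7 -326.9   28.4]
```

View pics/w2.png

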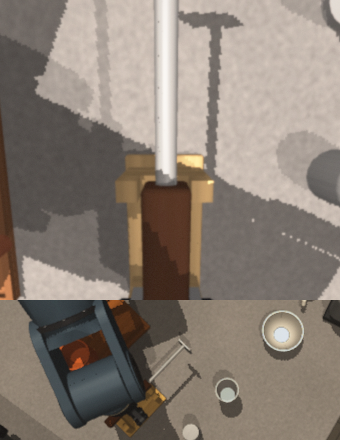

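```bash
python3 -c "
from h import *
rel([456.7,-25,163.6],0.064)"; python3 -m jog '[[0,0,-0.05,-12,-40,0,5],[0,0,-0.1,-36,-95,0,5],[0,0,-0.15,-60,-150,0,5],[0,0,-0.2,-84,-205,0,5],[0,0,-0.229,-108,-260,0,5]]' 90; python3 -c "
from h import *
rel([456.7,-25,163.6],0.064)"
```

```text
t 5.97 tcp [ 591.5 -336.3  203.9] x-ang -0.1648 w 0.197 F [ 0.1 -0.9 -2.7]  REL [ 0.0012 -0.0022 -0.2288] [-184.1 -285.    39.6]
time: 6.6
tool_pos: [526.8, -60.3, 203.0]
eef_rot: [3.139, 0.102, 0.003]
force: [1.1, 0.8, -2.2]
gripper_width: 0.193
t 6.6 tcp [526.8 -60.3 203. ] x-ang 0.0651 w 0.193 F [ 1.1  0.8 -2.2]  REL [ 0.0012 -0.0016  0.0011] [-67.7 -39.9  39.3]
```

```bash
python3 -m jog '[[0,0,0,-30,-18,15,5],[0,0,0,-60,-35,30,5],[0,0,0,-67.7,-39.9,39.3,5],[0,0,0,-67.7,-39.9,39.3,5],[0,0,0,-67.7,-39.9,39.3,5]]' 90; python3 - <<'E'
from h import *
rel([450.5,71.4,163.6],0.064)
s=imaging.camera("scene"); t=imaging.camera("top")
cv2.imwrite("pics/e1.png",np.hstack([crop(s["pixels"][:,:,::-1].copy(),200,40,450,260,2,20)[:, :400],crop(t["pixels"][:,:,::-1].copy(),90,200,290,420,2,20)]))
E
```

```text
time: 7.22
tool_pos: [457.9, -25.5, 164.0]
eef_rot: [3.138, 0.102, 0.005]
force: [0.4, 0.1, -1.5]
gripper_width: 0.193
t 7.22 tcp [457.9 -25.5 164. ] x-ang 0.0647 w 0.193 F [ 0.4  0.1 -1.5]  REL [ 0.0016 -0.003   0.0007] [ -1.1 -97.2   0.2]
```

View pics/e1.png

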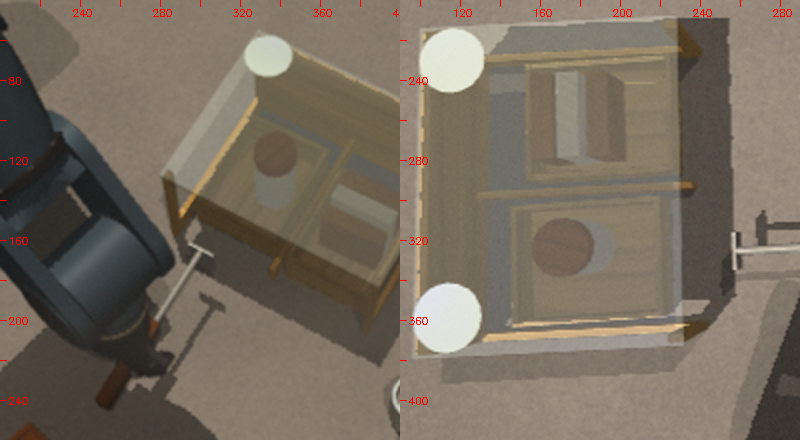

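```bash
python3 - <<'E'
from h import *; import pickle
t=pickle.load(open("cams.pkl","rb"))["top"]
print(px2w(t,[(257.5,316.5),(257.5,334.5)],110).round(1), w2px(t,[[447,145.6,110]]))
E
python3 -m jog '[[0,0,0,-1,-25,0,5],[0,0,0,-1,-50,0,5],[0,0,0,-1,-75,0,5],[0,0,0,-1,-97,0,5],[0,0,0,-1,-97,0,5]]' 90; python3 - <<'E'
from h import *
rel([450.5,71.4,163.6],0.064)
s=imaging.camera("scene"); t=imaging.camera("top")
cv2.imwrite("pics/e2.png",np.hstack([crop(s["pixels"][:,:,::-1].copy(),250,90,370,230,3,20),crop(t["pixels"][:,:,::-1].copy(),130,280,270,420,3,20)]))
E
```

```text
[[463.7 143.2 110. ]
 [430.2 142.2 110. ]] [[255.96649585 325.42835191]]
time: 7.95
tool_pos: [450.8, 72.0, 164.0]
eef_rot: [3.138, 0.104, 0.005]
force: [-0.1, -0.7, -1.3]
gripper_width: 0.192
t 7.95 tcp [450.8  72.  164. ] x-ang 0.0662 w 0.192 F [-0.1 -0.7 -1.3]  REL [ 0.0015 -0.0034  0.0022] [-0.3  0.6  0.4]
```

View pics/e2.png

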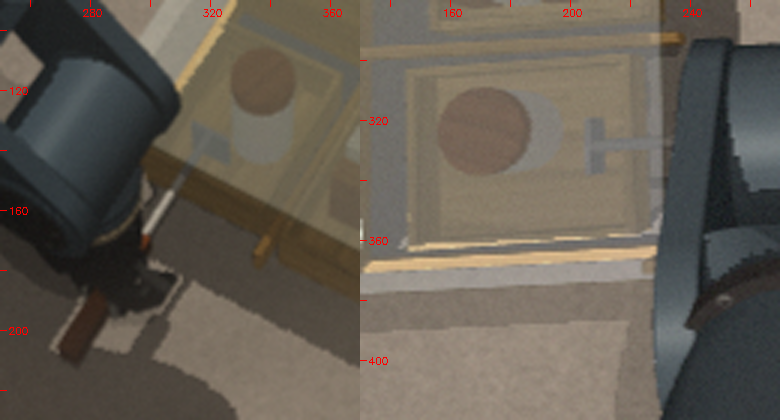

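```bash
python3 -m jog '[[0,0,0,0,0,12,5],[0,0,0,0,0,25,5],[0,0,0,0,0,37,5],[0,0,0,0,0,37,5]]' 90; python3 -m jog '[[0,0,0,0,5,0,5],[0,0,0,0,10,0,5],[0,0,0,0,16,0,5],[0,0,0,0,22,0,5],[0,0,0,0,28,0,5]]' 90; python3 - <<'E'
from h import *
rel([465,-150,126],0.064)
E
```

```text
time: 8.55
tool_pos: [450.3, 70.7, 125.7]
eef_rot: [3.138, 0.101, 0.001]
force: [0.3, 0.6, -1.7]
gripper_width: 0.195
time: 9.18
tool_pos: [452.2, 42.4, 125.9]
eef_rot: [3.138, 0.101, 0.002]
force: [-0.4, 3.4, -3.1]
gripper_width: 0.187
t 9.18 tcp [452.2  42.4 125.9] x-ang 0.0645 w 0.187 F [-0.4  3.4 -3.1]  REL [ 0.0016 -0.0011  0.0005] [  0.4 192.8   0.2]
```

```bash
python3 -m jog '[[0,0,0,0,9,0,5],[0,0,0,0,20,0,5],[0,0,0,0,33,0,5],[0,0,0,0,46,0,5],[0,0,0,0,58,0,5]]' 90; python3 -m jog '[[0,0,0,0,9,0,5],[0,0,0,0,20,0,5],[0,0,0,0,33,0,5],[0,0,0,0,46,0,5],[0,0,0,0,58,0,5]]' 90; python3 - <<'E'
from h import *
rel([465,-155,126],0.064)
t=imaging.camera("top")
cv2.imwrite("pics/e3.png",crop(t["pixels"][:,:,::-1].copy(),120,200,400,420,2,20))
E
```

```text
time: 9.8
tool_pos: [455.9, -16.5, 126.0]
eef_rot: [3.138, 0.101, 0.002]
force: [0.3, 3.5, -2.7]
gripper_width: 0.193
time: 10.42
tool_pos: [459.7, -75.3, 126.0]
eef_rot: [3.138, 0.1, 0.002]
force: [0.1, 2.9, -2.9]
gripper_width: 0.193
t 10.43 tcp [459.7 -75.3 126. ] x-ang 0.064 w 0.193 F [ 0.1  2.9 -2.9]  REL [ 0.0015 -0.0009  0.    ] [ 0.2 79.9  0.1]
```

View pics/e3.png

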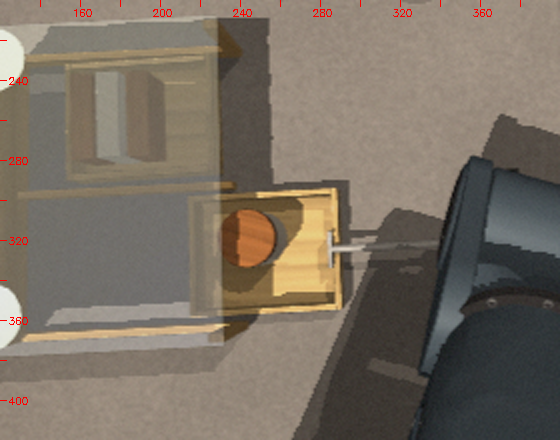

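```bash
python3 -m jog '[[0,0,0,0,10,0,5],[0,0,0,0,23,0,5],[0,0,0,0,38,0,5],[0,0,0,0,53,0,5],[0,0,0,0,66,0,5]]' 90; python3 -m jog '[[0,0,0,0,8,0,5],[0,0,0,0,14,0,5],[0,0,0,0,18,0,5],[0,0,0,0,18,0,5]]' 90;  python3 -m jog '[[0,0,0,0,-5,0,5],[0,0,0,0,-10,0,5],[0,0,0,0,-13,0,5],[0,0,0,0,-13,0,5]]' 90;python3 - <<'E'
from h import *
rel([450,-155,175],0.064)
t=imaging.camera("top")
cv2.imwrite("pics/e4.png",crop(t["pixels"][:,:,::-1].copy(),120,200,400,420,2,20))
print([ (x["at"],x["conf"]) for x in imaging.pinpoint("top","crate_lip")[:1]])
E
```

```text
time: 11.1
tool_pos: [464.2, -143.3, 126.3]
eef_rot: [3.138, 0.1, 0.003]
force: [0.2, 2.6, -3.1]
gripper_width: 0.193
time: 11.6
tool_pos: [465.5, -161.6, 126.4]
eef_rot: [3.137, 0.1, 0.003]
force: [0.2, -0.1, -2.1]
gripper_width: 0.191
time: 12.1
tool_pos: [464.7, -148.3, 126.4]
eef_rot: [3.137, 0.1, 0.004]
force: [-0.2, 0.3, -2.5]
gripper_width: 0.192
t 12.1 tcp [ 464.7 -148.3  126.4] x-ang 0.064 w 0.192 F [-0.2  0.3 -2.5]  REL [ 0.0028 -0.0022  0.    ] [-15.    5.9 -48.6]
[([321.7, 332.6], 0.57)]
```

View pics/e4.png

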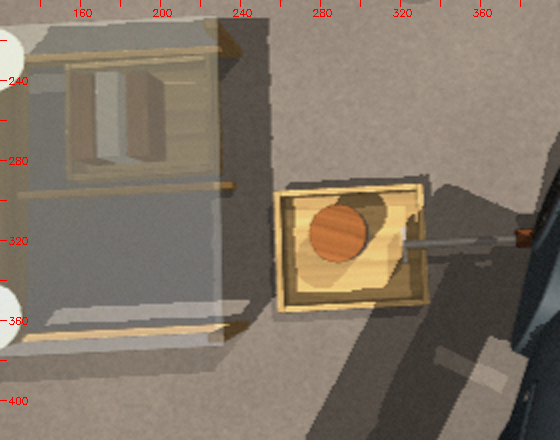

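```bash
python3 -m jog '[[0,0,0,0,0,-20,5],[0,0,0,0,0,-45,5],[0,0,0,0,0,-70,5],[0,0,0,0,0,-78,5],[0,0,0,0,0,-78,5]]' 90;python3 -c "
from h import *
rel([591.7,-336.4,204.5],-0.1649)"
```

```text
time: 12.82
tool_pos: [464.5, -148.4, 204.3]
eef_rot: [3.137, 0.1, 0.004]
force: [0.5, -0.5, -2.0]
gripper_width: 0.19
t 12.82 tcp [ 464.5 -148.4  204.3] x-ang 0.0636 w 0.19 F [ 0.5 -0.5 -2. ]  REL [ 0.0027 -0.0029  0.2285] [114.9 195.7   0.7]
```

```bash
python3 -m jog '[[0.001,-0.001,0.05,25,40,0,5],[0.002,-0.002,0.11,55,85,0,5],[0.003,-0.003,0.17,85,135,0,5],[0.003,-0.003,0.2285,105,175,0,5],[0.003,-0.003,0.2285,114.9,195.7,0,5]]' 90;python3 -m jog '[[0,0,0,0,0,0,5],[0,0,0,0,0,0,5]]' 90;python3 - <<'E'
from h import *
rel([591.7,-336.4,132.6],-0.1649)
d=imaging.camera("wrist"); s=imaging.camera("top")
cv2.imwrite("pics/w3.png",np.hstack([d["pixels"][:300,150:490,::-1],crop(s["pixels"][:,:,::-1].copy(),400,200,550,300,3,20)]))
E
```

```text
time: 13.45
tool_pos: [591.9, -338.1, 203.0]
eef_rot: [-3.13, 0.262, 0.003]
force: [-0.1, -0.7, -0.9]
gripper_width: 0.189
time: 13.7
tool_pos: [591.2, -337.3, 201.5]
eef_rot: [-3.128, 0.261, 0.006]
force: [-0.6, 0.5, -1.5]
gripper_width: 0.193
t 13.7 tcp [ 591.2 -337.3  201.5] x-ang -0.1666 w 0.193 F [-0.6  0.5 -1.5]  REL [-0.002   0.0042 -0.0017] [ 0.6 -0.8 68.9]
```

```bash
python3 - <<'E'
import cv2,numpy as np
a=cv2.imread("pics/w2.png")[:300].astype(int); b=cv2.imread("pics/w3.png")[:300,:340].astype(int)
for n,i in (("w2",a),("w3",b)):
    # rod: bright low-saturation columns near col 165
    for r in (20,80,140,250):
        row=i[r,100:240]; e=np.abs(np.diff(row.sum(1))); k=np.argsort(-e)[:4]; print(n,r,sorted((k+100).tolist()))
d=np.abs(a[:,140:195]-b[:,140:195]).mean(); print(d)
E
```

```text
w2 20 [153, 175, 177, 182]
w2 80 [177, 208, 209, 219]
w2 140 [133, 176, 206, 217]
w2 250 [141, 142, 189, 190]
w3 20 [153, 175, 184, 185]
w3 80 [177, 208, 209, 219]
w3 140 [135, 176, 206, 217]
w3 250 [141, 142, 189, 190]
2.893959595959596
```

```bash
python3 -m jog '[[-0.002,0.004,-0.0017,0.6,-0.8,15,5],[-0.002,0.004,-0.0017,0.6,-0.8,32,5],[-0.002,0.004,-0.0017,0.6,-0.8,49,5],[-0.002,0.004,-0.0017,0.6,-0.8,61,5],[-0.002,0.004,-0.0017,0.6,-0.8,65,5]]' 90;python3 -c "
from h import *
rel([591.7,-336.4,132.6],-0.1649)"
```

```text
time: 14.42
tool_pos: [591.8, -336.2, 136.3]
eef_rot: [3.131, -0.258, -0.0]
force: [0.5, -0.6, -2.3]
gripper_width: 0.193
t 14.43 tcp [ 591.8 -336.2  136.3] x-ang -0.1645 w 0.193 F [ 0.5 -0.6 -2.3]  REL [0.     0.0002 0.0004] [-0.1  0.2  3.7]
```

```bash
python3 -m jog '[[0,0,0,0,0,2,5],[0,0,0,0,0,3.5,5],[0,0,0,0,0,4,5]]' 90; python3 -m jog '[[0,0,0,0,0,0,40],[0,0,0,0,0,0,60],[0,0,0,0,0,0,80],[0,0,0,0,0,0,80],[0,0,0,0,0,0,80]]';python3 -m jog '[[0,0,0,0,0,-20,80],[0,0,0,0,0,-45,80],[0,0,0,0,0,-75,80],[0,0,0,0,0,-100,80]]'; python3 - <<'E'
from h import *
rel([591.7,-336.4,132.6],-0.1649)
d=imaging.camera("wrist"); s=imaging.camera("top"); c=imaging.camera("scene")
z=np.zeros((600,790,3),np.uint8)
z[:300,:340]=d["pixels"][:300,150:490,::-1]; z[:300,340:]=crop(s["pixels"][:,:,::-1].copy(),400,200,550,300,3,20)
q=crop(s["pixels"][:,:,::-1].copy(),220,250,350,350,3,20); z[300:,:390]=q
q=crop(c["pixels"][:,:,::-1].copy(),200,130,330,230,3,20); z[300:,400:]=q
cv2.imwrite("pics/w4.png",z)
for n in ("crate_lip","canister"):
  for cam in ("top","scene"): print(n,cam,[(np.round(x["at"],1),x["conf"]) for x in imaging.pinpoint(cam,n)[:1]],[(np.round(x["at"],1),x["conf"]) for x in imaging.search_frame(cam,n)[:1]])
E
```

```text
time: 14.8
tool_pos: [592.0, -336.3, 132.7]
eef_rot: [3.131, -0.258, 0.001]
force: [-1.4, -0.7, 1.7]
gripper_width: 0.189
time: 15.42
tool_pos: [592.0, -336.3, 132.6]
eef_rot: [3.131, -0.258, 0.001]
force: [0.3, -0.1, -0.4]
gripper_width: 0.935
time: 15.92
tool_pos: [592.1, -336.4, 235.6]
eef_rot: [3.13, -0.258, 0.003]
force: [0.6, 0.4, -0.1]
gripper_width: 0.934
t 15.93 tcp [ 592.1 -336.4  235.6] x-ang -0.1645 w 0.934 F [ 0.6  0.4 -0.1]  REL [ 0.0011 -0.0023  0.0004] [-7.00e-01 -1.00e-01  1.03e+02]
crate_lip top [(array([321.3, 329.9]), 0.93)] [(array([327. , 304.1]), 0.58)]
crate_lip scene [(array([217. , 271.7]), 0.9)] [(array([202.9, 281.5]), 0.93)]
canister top [(array([318.9, 293.1]), 0.74)] [(array([317.2, 290.7]), 0.71)]
canister scene [(array([206. , 295.3]), 0.96)] [(array([195.6, 294.1]), 0.95)]
```

View pics/w4.png

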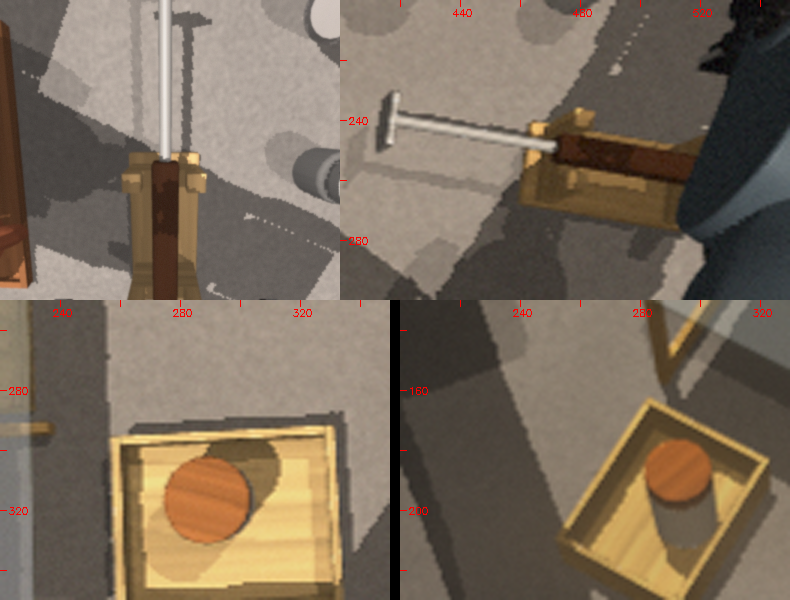

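```bash
python3 - <<'E'
from h import *; import pickle
C=pickle.load(open("cams.pkl","rb")); t,s=C["top"],C["scene"]
a=px2w(t,[(289,316.8)],112)[0]; b=px2w(s,[(293.3,187)],112)[0]; print("can lid",a.round(1),b.round(1))
print("can base nets",px2w(t,[(293.1,318.9)],6).round(1),px2w(s,[(295.3,206)],6).round(1))
L=[px2w(t,[(329.9,321.3)],55)[0],px2w(s,[(271.7,217)],55)[0]]
for l in L:
    d=l[:2]-[507.5,307.9]; print("lip",l.round(1),"x_s",round(np.cos(1.635)*d[0]+np.sin(1.635)*d[1],1))
m=(a+b)/2; rel([m[0],m[1],200],0.05)
E
```

```text
can lid [463.8  83.4 112. ] [469.3  83.1 112. ]
can base nets [[460.6  81.4   6. ]] [[471.2  76.4   6. ]]
lip [456.4   5.1  55. ] x_s -298.9
lip [452.6   5.8  55. ] x_s -297.9
t 16.48 tcp [ 591.8 -336.2  232.1] x-ang -0.1645 w 0.937 F [-0.4  0.3  0.1]  REL [-2.000e-04  5.000e-04 -2.145e-01] [-192.2 -393.3   32.2]
```

```bash
python3 -m jog '[[0,0,-0.05,-20,-40,0,85],[0,0,-0.1,-45,-92,5,85],[0,0,-0.15,-70,-145,10,85],[0,0,-0.2145,-95,-200,15,85],[0,0,-0.2145,-120,-250,15,85]]' 40; python3 -c "
from h import *
rel([465.5,83,205],0.05)"
```

```text
time: 17.1
tool_pos: [513.5, -68.1, 216.8]
eef_rot: [-3.14, -0.08, 0.002]
force: [1.6, 0.0, -0.5]
gripper_width: 0.998
t 17.1 tcp [513.5 -68.1 216.8] x-ang 0.051 w 0.998 F [ 1.6  0.  -0.5]  REL [-0.0004  0.001   0.001 ] [ -40.2 -153.4   11.9]
```

```bash
python3 -m jog '[[0,0,0,-13,-50,4,85],[0,0,0,-26,-100,8,85],[0,0,0,-40,-140,11,85],[0,0,0,-40.2,-153.4,11.9,85],[0,0,0,-40.2,-153.4,11.9,85]]' 40; python3 - <<'E'
from h import *
rel([465.5,83,140],0.05)
d=imaging.camera("wrist"); im=d["pixels"]
print(w2px(d,[[465.5,83,112],[465.5+27.5,83,112],[465.5,83+27.5,112]]).round())
print([(np.round(x["at"],1),x["conf"]) for x in imaging.search_frame("wrist","canister")[:1]])
h=cv2.cvtColor(im,cv2.COLOR_RGB2HSV); m=((h[...,0]<14)&(h[...,1]>130)&(h[...,2]>80)).astype(np.uint8)
n,l,st,ce=cv2.connectedComponentsWithStats(m)
for k in np.argsort(-st[1:,4])[:3]+1: print(st[k],ce[k].round(), px2w(d,[ce[k]],112).round(1))
cv2.imwrite("pics/w5.png",im[:,:,::-1])
E
```

```text
time: 17.73
tool_pos: [465.9, 83.2, 205.1]
eef_rot: [-3.14, -0.082, 0.001]
force: [0.7, -0.3, -0.2]
gripper_width: 0.994
t 17.73 tcp [465.9  83.2 205.1] x-ang 0.0521 w 0.994 F [ 0.7 -0.3 -0.2]  REL [-0.0003  0.0006  0.0021] [-0.4  0.2 65.1]
[[315. 285.]
 [366. 288.]
 [318. 236.]]
[(array([267.4, 312.2]), 0.89)]
[ 263  228  101  101 7392] [311. 280.] [[463.4  85.6 112. ]]
[323 229   3   1   3] [324. 229.] [[468.5 114.2 112. ]]
[328 230   2   2   2] [328. 230.] [[470.8 113.6 112. ]]
```

```bash
python3 -m jog '[[0,0,0,-1,-3,18,85],[0,0,0,-1,-3,38,85],[0,0,0,-1,-3,55,85],[0,0,0,-1,-3,65,85],[0,0,0,-1,-3,65,85]]' 40; python3 -m jog '[[0,0,0,0,0,0,65],[0,0,0,0,0,0,58],[0,0,0,0,0,0,50],[0,0,0,0,0,0,45],[0,0,0,0,0,0,45]]' 40; python3 -c "
from h import *
rel([465.5,83,140],0.05)"
```

```text
time: 18.45
tool_pos: [465.0, 84.6, 139.7]
eef_rot: [-3.14, -0.078, 0.002]
force: [0.4, 0.8, 1.2]
gripper_width: 0.995
time: 19.08
tool_pos: [465.1, 84.7, 140.3]
eef_rot: [-3.14, -0.078, 0.001]
force: [-1.2, -1.4, 5.5]
gripper_width: 0.639
t 19.07 tcp [465.1  84.7 140.3] x-ang 0.0497 w 0.639 F [-1.2 -1.4  5.5]  REL [-0.0002  0.0007 -0.0003] [0.3 1.7 0.3]
```

```bash
python3 -m jog '[[0,0,0,0,0,-10,45],[0,0,0,0,0,-28,45],[0,0,0,0,0,-50,45],[0,0,0,0,0,-70,45],[0,0,0,0,0,-80,45]]' 40; python3 -m jog '[[0,0,0,0,0,0,45],[0,0,0,0,0,0,45]]' 40; python3 -c "
from h import *
rel([422.7,-206,223],-0.177)"
```

```text
time: 19.7
tool_pos: [465.3, 84.7, 221.7]
eef_rot: [-3.14, -0.078, -0.001]
force: [-0.2, 0.8, -2.4]
gripper_width: 0.634
time: 19.95
tool_pos: [465.1, 84.7, 221.2]
eef_rot: [-3.14, -0.078, -0.0]
force: [0.6, 0.5, -3.4]
gripper_width: 0.635
t 19.95 tcp [465.1  84.7 221.2] x-ang 0.0498 w 0.635 F [ 0.6  0.5 -3.4]  REL [-2.000e-04 -0.000e+00  2.268e-01] [-56.8 288.2  -1.8]
```

```bash
python3 -m jog '[[0,0,0.04,-6,25,-2,45],[0,0,0.09,-16,70,-2,45],[0,0,0.14,-26,120,-2,45],[0,0,0.19,-36,170,-2,45],[0,0,0.227,-45,215,-2,45]]' 40; python3 -c "
from h import *
rel([422.7,-206,223],-0.177)"
```

```text
time: 20.58
tool_pos: [430.2, -133.9, 222.6]
eef_rot: [-3.128, 0.281, 0.002]
force: [0.6, 0.8, -2.7]
gripper_width: 0.63
t 20.57 tcp [ 430.2 -133.9  222.6] x-ang -0.1789 w 0.63 F [ 0.6  0.8 -2.7]  REL [-0.0005  0.001  -0.0019] [ 5.5 72.3 -0.5]
```

```bash
python3 -m jog '[[0,0,0,2,25,0,45],[0,0,0,5,50,0,45],[0,0,0,5.5,68,0,45],[0,0,0,5.5,72,0,45],[0,0,0,5.5,72,0,45]]' 40; python3 - <<'E'
from h import *
rel([422.7,-206,143],-0.177)
t=imaging.camera("top"); w=imaging.camera("wrist"); 
z=np.zeros((480,800,3),np.uint8); z[:300,:400]=cv2.resize(w["pixels"][:,:,::-1],(400,300)); z[:450,400:]=crop(t["pixels"][:,:,::-1].copy(),390,260,523,410,3,20)[:,:400].copy() if False else cv2.copyMakeBorder(crop(t["pixels"][:,:,::-1].copy(),390,260,523,410,3,20),0,0,0,1,0)[:450]
cv2.imwrite("pics/w6.png",z)
E
```

```text
time: 21.2
tool_pos: [422.7, -205.3, 222.3]
eef_rot: [-3.128, 0.281, 0.002]
force: [0.1, 0.5, -2.7]
gripper_width: 0.637
t 21.2 tcp [ 422.7 -205.3  222.3] x-ang -0.179 w 0.637 F [ 0.1  0.5 -2.7]  REL [-0.0008  0.0015 -0.002 ] [ 0.3  0.8 79.3]
```

View pics/w6.png

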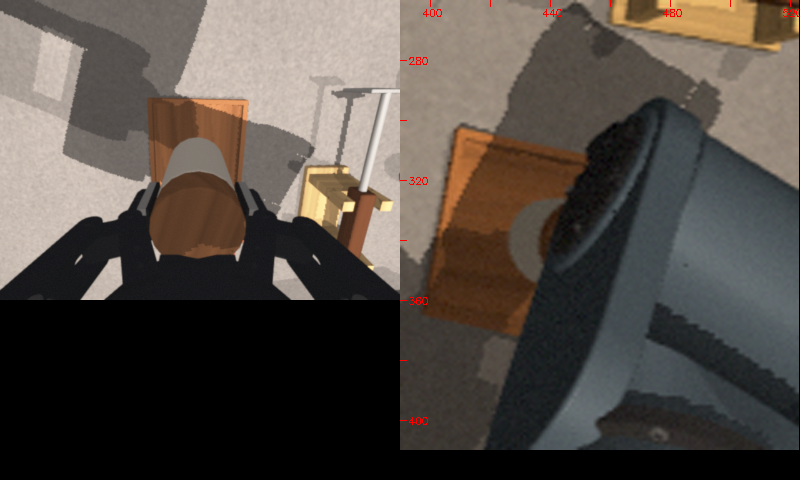

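```bash
python3 -m jog '[[0,0,0,0,0,16,45],[0,0,0,0,0,34,45],[0,0,0,0,0,52,45],[0,0,0,0,0,66,45],[0,0,0,0,0,73,45]]' 40; python3 -m jog '[[0,0,0,0,0,2,45],[0,0,0,0,0,4,45],[0,0,0,0,0,4,45]]'; python3 -c "
from h import *
rel([422.7,-206,142.3],-0.177)"
```

```text
time: 21.92
tool_pos: [422.7, -204.6, 148.9]
eef_rot: [-3.128, 0.279, 0.003]
force: [-0.5, -0.2, -2.8]
gripper_width: 0.629
time: 22.3
tool_pos: [422.8, -204.7, 145.1]
eef_rot: [-3.128, 0.279, 0.002]
force: [-0.2, 0.1, -2.6]
gripper_width: 0.631
t 22.3 tcp [ 422.8 -204.7  145.1] x-ang -0.1778 w 0.631 F [-0.2  0.1 -2.6]  REL [-0.0008  0.0015 -0.0008] [0.2 1.3 2.8]
```

```bash
python3 -m jog '[[0,0,0,0,0,1,45],[0,0,0,0,0,2,45],[0,0,0,0,0,2.8,45],[0,0,0,0,0,2.8,45]]'; python3 -m jog '[[0,0,0,0,0,0.4,45],[0,0,0,0,0,0.4,45]]'
```

```text
time: 22.8
tool_pos: [422.8, -204.7, 142.4]
eef_rot: [-3.128, 0.279, 0.002]
force: [-1.3, 0.1, 0.1]
gripper_width: 0.632
time: 23.05
tool_pos: [422.8, -204.7, 142.4]
eef_rot: [-3.128, 0.279, 0.002]
force: [-3.9, 1.0, 6.7]
gripper_width: 0.633
```

Contact with the tray (force turned up). Release slowly and withdraw.

```bash
python3 -m jog '[[0,0,0,0,0,0,60],[0,0,0,0,0,0,70],[0,0,0,0,0,0,82],[0,0,0,0,0,0,82],[0,0,0,0,0,0,82]]' 20;  python3 -m jog '[[0,0,0,0,0,-15,82],[0,0,0,0,0,-45,82],[0,0,0,0,0,-85,82],[0,0,0,0,0,-130,82],[0,0,0,0,0,-160,82]]'; python3 -m jog '[[0,0,0,-40,0,0,82],[0,0,0,-95,0,0,82],[0,0,0,-125,0,0,82],[0,0,0,-130,0,0,82],[0,0,0,-130,0,0,82]]'; python3 - <<'E'
from h import *
rel([422.7,-206,142.3],-0.177)
t=imaging.camera("top"); s=imaging.camera("scene"); A=t["pixels"][:,:,::-1].copy(); B=s["pixels"][:,:,::-1].copy()
z=np.zeros((600,800,3),np.uint8)
z[:340]=cv2.resize(crop(A,90,200,550,400,1,50),(800,340),interpolation=cv2.INTER_CUBIC); q=crop(B,140,150,400,236,3,20)[:260]
q=cv2.resize(B[160:400,130:440],(336,260),interpolation=cv2.INTER_CUBIC); z[340:,:336]=q
cv2.imwrite("pics/fin.png",z)
for n in ("canister","hook","crate_lip","mug","tumbler","bowl","shaker","espresso_cup"):
    print(n,[(c,px2w(d,[x[0]["at"][::-1]],{"canister":8,"hook":75,"crate_lip":55}.get(n,0))[0,:2].round(),round(x[0]["conf"],2)) for c,d in (("top",t),("scene",s)) for x in [imaging.pinpoint(c,n)] if x])
E
```

```text
time: 23.68
tool_pos: [422.8, -204.7, 142.4]
eef_rot: [-3.128, 0.279, 0.002]
force: [0.6, -0.0, 0.3]
gripper_width: 0.962
time: 24.3
tool_pos: [423.0, -204.9, 305.4]
eef_rot: [3.129, -0.279, 0.002]
force: [0.3, 0.0, -0.9]
gripper_width: 0.962
time: 24.92
tool_pos: [295.5, -182.1, 306.0]
eef_rot: [3.128, -0.279, 0.004]
force: [-0.4, -0.2, 0.5]
gripper_width: 0.958
t 24.93 tcp [ 295.5 -182.1  306. ] x-ang -0.1781 w 0.958 F [-0.4 -0.2  0.5]  REL [ 0.0011 -0.0027 -0.0011] [128.9   0.8 164.1]
canister [('top', array([ 425., -206.]), 0.87), ('scene', array([ 421., -211.]), 0.61)]
hook [('top', array([ 598., -341.]), 0.89), ('scene', array([ 590., -333.]), 0.69)]
crate_lip [('top', array([451.,   1.]), 0.84), ('scene', array([448.,   2.]), 0.74)]
mug [('top', array([ 747., -194.]), 0.64), ('scene', array([ 408., -307.]), 0.82)]
tumbler [('top', array([ 745., -191.]), 0.79), ('scene', array([ 741., -198.]), 0.68)]
bowl [('top', array([775.,   3.]), 0.83), ('scene', array([784.,  -5.]), 0.63)]
shaker [('top', array([ 729., -319.]), 0.8), ('scene', array([ 733., -318.]), 0.76)]
espresso_cup [('top', array([761., 145.]), 0.59), ('scene', array([759., 146.]), 0.88)]
```

```bash
python3 - <<'E'
from h import *; import pickle
C=pickle.load(open("cams.pkl","rb")); s=imaging.camera("scene"); t=imaging.camera("top")
def shift(c,new,x0,y0,x1,y1):
    a,b=[cv2.Canny(cv2.cvtColor(i[y0:y1,x0:x1],cv2.COLOR_RGB2GRAY),60,140).astype(np.float32) for i in (C[c]["pixels"],new["pixels"])]
    return np.round(cv2.phaseCorrelate(cv2.GaussianBlur(a,(5,5),1),cv2.GaussianBlur(b,(5,5),1)),2) if 0 else [np.round(v,2) for v in cv2.phaseCorrelate(cv2.GaussianBlur(a,(5,5),1),cv2.GaussianBlur(b,(5,5),1))]
print("hook",shift("top",t,405,220,545,285),shift("scene",s,205,300,300,395))
print("tea",shift("top",t,145,225,228,292)); print("mug",shift("top",t,470,310,525,375))
# canister: lid circle at z=114 and low-saturation body in both cameras
for n,d in (("top",t),("scene",s)):
    print(n,"expected lid",w2px(d,[[423,-204,114]]).round(1),"base",w2px(d,[[423,-204,8]]).round(1))
    p=w2px(d,[[423,-204,60]])[0].astype(int); x0,y0=p-45; im=d["pixels"][y0:y0+90,x0:x0+90]
    h=cv2.cvtColor(im,cv2.COLOR_RGB2HSV); m=((h[...,1]<60)&(h[...,2]>90)).astype(np.uint8)
    g=cv2.medianBlur(cv2.cvtColor(im,cv2.COLOR_RGB2GRAY),3)
    ci=cv2.HoughCircles(g,cv2.HOUGH_GRADIENT,1,20,param1=120,param2=12,minRadius=12,maxRadius=18)
    print("circles",None if ci is None else (ci[0,:4]+[x0,y0,0]).round(1).tolist())
    print("search",[np.round(x["at"][::-1],1) for x in imaging.search_frame(n,"canister")[:1]])
print(manip.get_state()["time"])
E
```

```text
hook [array([0.05, 0.09]), np.float64(0.74)] [array([0.16, 0.09]), np.float64(0.82)]
tea [array([-0.07, -0.17]), np.float64(0.95)]
mug [array([ 0.19, -0.05]), np.float64(0.68)]
top expected lid [[442.3 340.6]] base [[430.1 338.8]]
circles [[440.5, 340.5, 13.0]]
search [array([438.1, 341.3])]
scene expected lid [[205.5 273.4]] base [[215.  284.4]]
circles [[204.5, 273.5, 15.0], [171.5, 312.5, 15.2]]
search [array([210.1, 279.6])]
26.025
```

All checks agree: lid above base (upright), hook, tea crate and mug unmoved. Handing in.

```bash
python3 -c "
from plant import manip
print(manip.finish_job())"
```

```text
the job is handed in; nothing more can be done
None
```

I finished the task and handed it in at about 26 s of the 72 s allowed. No verdict came back.

I took the hook from its rest, hooked it over the canister crate's lip and dragged the crate out. I laid the hook back, then lifted the canister and set it down on the tray, released it and moved the arm clear.

**What the last checks showed:**
- **Crate:** the lip is about 300 mm in front of the shelf edge, where 130 mm was needed. It looked level in the camera pictures when I pulled the hook off it, but I did not measure its tilt.
- **Hook:** it lies in its rest within 0.2 px of its starting picture in both the top and scene cameras.
- **Canister:** it stands at about (423, -205) mm on the tray. Its lid appears within 2 px of where an upright canister's lid should be, in both cameras, and the tool force was near zero after release.
- **Crockery and tea crate:** the tea crate and mug are unmoved to within 0.2 px. The tumbler, bowl, shaker and cup are where they were, to within the networks' error of up to about 10 mm.

**What failed or disagreed:**
- The viewer refused the final overview picture because the limit of 12 was used up, so the last check was by numbers only.
- In that check the network's mug report in the top camera was wrong: it landed on the tumbler. The scene camera had the mug in place.
- The scene and top cameras differed by 2 to 5 mm in most places. The network's hook points at the end differed by about 8 mm in each direction.

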